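Fetch the weighing cup from behind the reagents

TASK

The small porcelain weighing cup is hemmed in on the grey reagent stand by two bottles and a conical flask. Clear all three of them, standing upright, into the empty white side tray, leaving the cup alone until they are there; then set the cup upright in the middle of the balance pan, and only after that put each bottle and the flask back upright on the very place on the stand where it stood at the start. Do not tip anything over and leave the beaker, the dropper bottle and the timer where they are.

Things in the scene. Friction and masses are not known exactly. Their poses are not given: they have to be found in the camera images.
- stand: Grey reagent stand, a shallow tray 156 mm (its x) by 224 mm (its y), fixed to the worktop. Origin: centre of its underside. Floor at z 6 mm, rim 12 mm high, 4 mm thick. Ring-marked places in its frame (mm): three large (82 mm across) at (30, 66), (30, -66) and (-36, 0), one small (42 mm) at (30, 0) for the cup. Yaw within 0.25 rad.
- side_tray: Empty white plastic tray, 180 mm (its x) by 190 mm (its y), fixed; to the left or right of the stand. Origin: centre of its underside. Floor at z 4 mm, rim 14 mm high, 4 mm thick. Room for the three things, e.g. with their centres at (-38, 45), (-38, -45) and (38, 0) mm in its frame.
- balance_pan (a point): Centre of the top face of the balance's round steel pan (pan 92 mm across, 36 mm above the worktop, rigid). The balance is a low white box 150 mm by 124 mm, its top 28 mm above the worktop, fixed, on the other side of the stand from the side tray; the pan lies 22 mm behind its middle, the display in front.
- amber_bottle: Brown glass reagent bottle with a black screw cap, 68 mm across, 156 mm high, about 0.48 kg. Origin: centre of its underside, z up. Body up to 106 mm, above that neck and cap about 36 mm across (fixed to the bottle; can be gripped).
- clear_bottle: Clear glass reagent bottle with a blue screw cap, 64 mm across, 146 mm high, about 0.42 kg. Origin: centre of its underside, z up. Body up to 100 mm, above that neck and cap about 34 mm across (fixed to the bottle; can be gripped).
- conical_flask: Clear glass conical flask, no cap, 78 mm across the foot, 131 mm high, about 0.16 kg. Origin: centre of its underside, z up. Cone up to 87 mm, above that the neck, about 30 mm across (grip there).
- weighing_cup: Small white porcelain cup, 36 mm across the rim, 28 mm across the foot, 29 mm high, about 20 g. Origin: centre of its underside, z up. On the small place of the stand; can be gripped by the sides when its neighbours are gone.
- beaker: Bystander: glass beaker, 80 mm across, 92 mm high, behind the stand. Origin: on its underside, near the centre.
- dropper_bottle: Bystander: brown dropper bottle with black rubber teat, 37 mm across, 102 mm high, in front to the right. Origin: centre of its underside.
- timer: Bystander: small bench timer, 51 x 62 x 57 mm, in front to the right. Origin: centre of its underside.

How it is judged (in metres and radians):
On the way, in this order (a step that is already met when the one before it is completed fails the run):
1. both bottles and the flask stand upright and released in the side tray, the cup not yet moved (within 12 mm) (x of amber_bottle in the frame of side_tray between -0.07 and 0.07 m and y of amber_bottle in the frame of side_tray between -0.075 and 0.075 m and z of amber_bottle in the frame of side_tray between 0 and 0.012 m and angle between each of amber_bottle, clear_bottle, conical_flask's own z axis and vertical below 0.1 rad and linear speed of each of amber_bottle, clear_bottle, conical_flask below 0.03 m/s and contact force between the fingers and amber_bottle below 0.1 N and x of clear_bottle in the frame of side_tray between -0.07 and 0.07 m and y of clear_bottle in the frame of side_tray between -0.075 and 0.075 m and z of clear_bottle in the frame of side_tray between 0 and 0.012 m and contact force between the fingers and clear_bottle below 0.1 N and x of conical_flask in the frame of side_tray between -0.07 and 0.07 m and y of conical_flask in the frame of side_tray between -0.075 and 0.075 m and z of conical_flask in the frame of side_tray between 0 and 0.012 m and contact force between the fingers and conical_flask below 0.1 N and distance of weighing_cup from where it was at the start of the episode below 0.012 m), for 0.2 s.
2. the cup stands released in the middle of the balance pan while both bottles and the flask still stand in the tray (horizontal distance between weighing_cup and balance_pan below 0.015 m and z of weighing_cup in the frame of balance_pan between -0.004 and 0.006 m and angle between each of weighing_cup, amber_bottle, clear_bottle, conical_flask's own z axis and vertical below 0.1 rad and linear speed of weighing_cup below 0.02 m/s and contact force between the fingers and weighing_cup below 0.1 N and x of amber_bottle in the frame of side_tray between -0.07 and 0.07 m and y of amber_bottle in the frame of side_tray between -0.075 and 0.075 m and z of amber_bottle in the frame of side_tray between 0 and 0.012 m and linear speed of each of amber_bottle, clear_bottle, conical_flask below 0.03 m/s and contact force between the fingers and amber_bottle below 0.1 N and x of clear_bottle in the frame of side_tray between -0.07 and 0.07 m and y of clear_bottle in the frame of side_tray between -0.075 and 0.075 m and z of clear_bottle in the frame of side_tray between 0 and 0.012 m and contact force between the fingers and clear_bottle below 0.1 N and x of conical_flask in the frame of side_tray between -0.07 and 0.07 m and y of conical_flask in the frame of side_tray between -0.075 and 0.075 m and z of conical_flask in the frame of side_tray between 0 and 0.012 m and contact force between the fingers and conical_flask below 0.1 N), for 0.2 s.
At the end, for the whole second after the job is handed in: The cup stands upright (within 0.1 rad) on the balance pan within 15 mm of its centre; each bottle and the flask stands upright (within 0.1 rad) on the stand within 15 mm of where it stood at the start; all released and at rest; the beaker, dropper bottle and timer within 20 mm of their starts (horizontal distance between weighing_cup and balance_pan below 0.015 m and z of weighing_cup in the frame of balance_pan between -0.004 and 0.006 m and angle between each of weighing_cup, amber_bottle, clear_bottle, conical_flask's own z axis and vertical below 0.1 rad and linear speed of each of weighing_cup, amber_bottle, clear_bottle, conical_flask below 0.02 m/s and contact force between the fingers and weighing_cup below 0.1 N and distance of each of amber_bottle, clear_bottle, conical_flask from where it was at the start of the episode below 0.015 m and contact force between the fingers and amber_bottle below 0.1 N and contact force between the fingers and clear_bottle below 0.1 N and contact force between the fingers and conical_flask below 0.1 N and distance of each of beaker, dropper_bottle, timer from where it was at the start of the episode below 0.02 m); the robot touches nothing.
It fails at once if a bottle, the flask, the cup or a bystander is tipped over (beyond 0.8 rad) (angle between any of amber_bottle, clear_bottle, conical_flask, weighing_cup, beaker, dropper_bottle, timer's own z axis and vertical above 0.8 rad).
It also fails if it takes over 144 s, if anything falls off the work surface, if the arm or the gripper's body presses on something with over 40 N, if the wrist force passes 120 N, or if a joint passes its speed limit or range.

ROBOT

A 6-joint arm with a two-finger parallel gripper is mounted at the origin on a cart in front of the work surface, level with it; the furniture and walls round the work are solid. World frame = base frame: x ahead of the robot, y to its left, z up, the work surface at z = 0. Lengths are in mm, angles in degrees, forces in N, time in s.
With the tool pointing down it reaches from about 300 to 850 mm from the base axis. Payload 4.2 kg.
Tool frame: the origin (TCP) lies midway between the tips of the shut fingers; the grasp point (between the pads) lies 19 mm behind it; z points along the fingers, y is the line along which they close (so a half turn about z gives the same grasp; the last joint's range is limited). The gripper opens to 91 mm and grips with 3 to 60 N. Pads are 32 mm wide; open, the fingers measure 118 mm over their backs; the gripper's body (76 mm by 178 mm) begins 60 mm behind the grasp point.
Start: joints at [-68.812, 18.312, 89.639, -0, 72.044, -1.146], TCP at [218.506, -531.882, 213.976] pointing down, gripper open.
Joint ranges: [-177.97, 177.97], [-48.28, 115.42], [12.27, 149.76], [-77.06, 257.06], [2.81, 150.46], [-146.56, 146.56]. Speed limits (degrees/s): [147.25, 147.25, 180, 180, 180, 180].

INTERFACE

Orientations are given as [roll, pitch, yaw] about the fixed x, y, z axes, in that order (R = Rz(yaw) Ry(pitch) Rx(roll)).
In Python, from workcell import env gives the robot as it stands.
- The arm moves only by the shell command python3 -m jog 'ROWS' [FORCE]. ROWS is a JSON object of lists of equal length, an entry for each row: "jaw": the finger opening in mm, from 0 to 91.2; "slide": the shift along the tool's x, y, z in units of 30 mm (1.0 is 30 mm), a list of three; "spin": the turn about the tool's z in units of 8 degrees (1.0 is 8 degrees). In form: {"jaw": [jaw, ...], "slide": [[dx, dy, dz], ...], "spin": [spin, ...]}. A call has 1 to 10 rows; each row shifts and turns the commanded pose from where the row before left it, along the tool's axes as they then stand; what a row does not reach is not made up. A row lasts 1/10 s, in which the tool goes at most 50 mm and 8.59 degrees, less where a joint would pass 70% of its speed; a pose out of reach is approached as far as the arm can. A call is refused whole if a number of a shift passes 1 or a number of a turn 1, either way. A call with a gripper value outside its range is refused whole. The fingers move at their own pace and stop on an object; FORCE is the grip in N (left out, the last holds). Time passes only in rows, so rows that do not move let the fingers close. It gives the time, the measured TCP pose, the force, the opening and the grip force at its end, in the units of the state.
- env.state(): the state, without advancing time (a new reading comes with each control period).
- env.grab_frame(name): name is "scene" or "top" or "wrist"; returns the picture (480x640x3 uint8, red, green, blue); there is no depth.
- env.camera_model(name): a dict with "fx", "fy", "cx", "cy" (pixels), "D" ([k1, k2, p1, p2, k3] as OpenCV has them; the pictures are not rectified), "camera_from_world" (4x4, takes a point from world to camera coordinates). Camera axes: x right, y up, looking along -z (the intrinsics and any distortion apply to the point x, -y, -z); pixel columns grow to the right and rows downward; lengths in mm; the calibration is good to about 2 mm. A picture is of the moment at which its call begins: read the wrist's pose just before it. camera_model takes no time and is no camera call; for the wrist camera it gives the pose at the moment of the call.
- env.job_done(): hands the job in; it is judged then, once.
The state is a dict: "time_s": time; "qpos": joint angles; "qvel": joint speeds; "effort": joint torques, N m; "ee_pos": TCP position; "ee_rot": TCP orientation; "force": force on the tool from outside, world axes, zero at the start; "torque": the same for the moment, N m; "gripper_width": finger opening in mm; "gripper_force": force on a finger pad.
Only numpy, scipy, OpenCV 4.12 (cv2) and the standard library are available. Lean on these libraries where they do the work, as an engineer would, in place of code of your own. Each camera call takes 0.05 s, during which the arm holds its last target. There are 200 camera calls.

## Working session

There is one attempt and no reset: what is moved stays moved. The work goes in short steps, Python scripts to look and compute and a shell command to move; the robot and the scene stay as the last step left them, time stands still between calls to the robot, and variables do not carry over. Pictures are saved under pics/ and viewed, at most 14 in all, crops included, and the job is handed in when it is done.

```bash
mkdir -p pics; ls; python3 - <<'E'
from workcell import env
import cv2,numpy as np,json
print(env.state())
for n in ("top","scene"):
    f=env.grab_frame(n); cv2.imwrite(f"pics/{n}0.png",f[:,:,::-1])
    m=env.camera_model(n); print(n,{k:np.round(v,4).tolist() for k,v in m.items()})
E
```

```text
pics
{'time_s': 0.0, 'qpos': array([-6.88104850e+01,  1.83512824e+01,  8.97067840e+01, -1.00638114e-03,
        7.20433432e+01, -1.14567088e+00]), 'qvel': array([-0.00954908,  0.01135895, -0.01956962, -0.02445179,  0.03714486,
       -0.09573014]), 'effort': array([ 1.84903278e-03, -4.12458444e+01, -2.31972063e+01,  7.29459221e-02,
        4.57600015e-02, -1.42280037e-04]), 'ee_pos': array([ 218.32835097, -531.38932768,  213.12131557]), 'ee_rot': array([-1.79898592e+02, -1.07100266e-03,  2.23354960e+01]), 'force': array([-0.01388105,  1.06989384, -0.59778461]), 'torque': array([ 0.00329619, -0.01657659,  0.02649401]), 'gripper_force': 0.0, 'gripper_width': 91.3306339745339}
top {'fx': 477.3173, 'fy': 477.3173, 'cx': 314.5791, 'cy': 236.1919, 'D': [0.0397, 0.0, 0.0, 0.0, 0.0], 'camera_from_world': [[0.0526, -0.9986, 0.007, -28.8088], [0.9732, 0.0528, 0.224, -549.3426], [-0.224, -0.005, 0.9746, -992.4302], [0.0, 0.0, 0.0, 1.0]]}
scene {'fx': 465.268, 'fy': 465.268, 'cx': 309.4132, 'cy': 234.4284, 'D': [-0.0986, 0.0, 0.0, 0.0, 0.0], 'camera_from_world': [[0.5936, -0.8047, 0.0069, -296.8683], [0.43, 0.3245, 0.8425, -262.5026], [-0.6802, -0.4972, 0.5386, -918.6361], [0.0, 0.0, 0.0, 1.0]]}
```

View pics/top0.png

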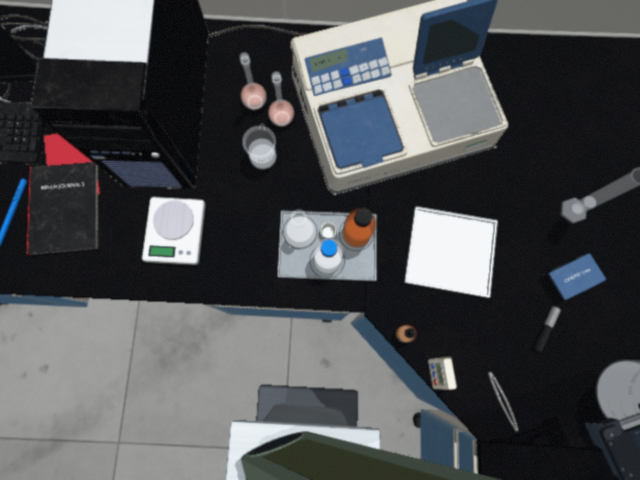

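View pics/scene0.png

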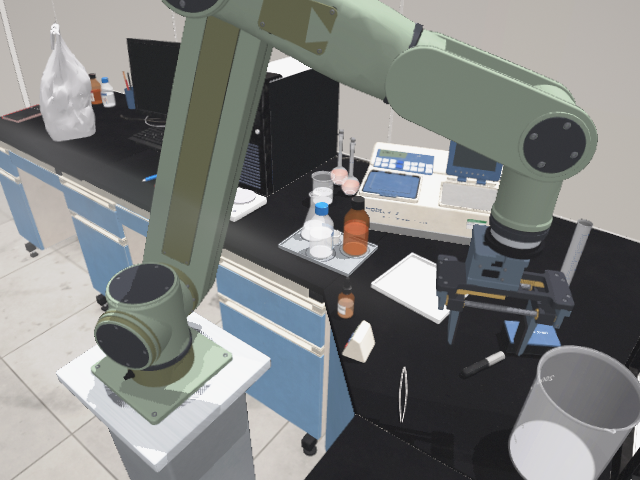

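The top view shows the stand centred near (328,245), the side tray near (452,252) and the balance pan near (174,219). The amber cap is at (363,217), the blue cap at (329,247), the flask near (299,230) and the cup at (327,231). I'll enlarge the stand and measure it.

```bash
cat > h.py <<'E'
from workcell import env
import cv2,numpy as np
def ray(m,uv):
    K=np.array([[m["fx"],0,m["cx"]],[0,m["fy"],m["cy"]],[0,0,1]])
    p=cv2.undistortPoints(np.float64(uv).reshape(-1,1,2),K,np.float64(m["D"])).reshape(-1,2)
    T=np.array(m["camera_from_world"]);R=T[:3,:3]
    d=np.c_[p[:,0],-p[:,1],-np.ones(len(p))]@R
    return -R.T@T[:3,3],d
def plane(m,uv,z):
    c,d=ray(m,uv); return c+d*((z-c[2])/d[:,2])[:,None]
def meet(m1,uv1,m2,uv2):
    c1,d1=ray(m1,uv1);c2,d2=ray(m2,uv2);d1=d1[0]/np.linalg.norm(d1[0]);d2=d2[0]/np.linalg.norm(d2[0])
    s=np.linalg.lstsq(np.c_[d1,-d2],c2-c1,rcond=None)[0]
    a,b=c1+s[0]*d1,c2+s[1]*d2
    return (a+b)/2,np.linalg.norm(a-b)
def project(m,P):
    T=np.array(m["camera_from_world"]);P=np.atleast_2d(P)@T[:3,:3].T+T[:3,3]
    K=np.array([[m["fx"],0,m["cx"]],[0,m["fy"],m["cy"]],[0,0,1]])
    return cv2.projectPoints(P*[1,-1,-1],np.zeros(3),np.zeros(3),K,np.float64(m["D"]))[0].reshape(-1,2)
def blob(mask,box):
    m=np.zeros(mask.shape,np.uint8);u0,v0,u1,v1=box;m[v0:v1,u0:u1]=mask[v0:v1,u0:u1]
    cs=cv2.findContours(m,cv2.RETR_EXTERNAL,cv2.CHAIN_APPROX_NONE)[0]
    return max(cs,key=cv2.contourArea)
E
python3 - <<'E'
from h import *
f=cv2.imread("pics/top0.png")
g=cv2.cvtColor(f,cv2.COLOR_BGR2GRAY); hsv=cv2.cvtColor(f,cv2.COLOR_BGR2HSV)
m=env.camera_model("top")
for n,box,th,z in(("stand",(265,200,390,290),90,12),("tray",(398,200,505,305),150,14),("balance",(135,190,212,272),130,28)):
    c=blob((g>th).astype(np.uint8)*255,box); r=cv2.minAreaRect(c)
    P=plane(m,cv2.boxPoints(r),z)
    print(n,np.round(r[0],1),"centre",P.mean(0).round(1),"corners",P[:,:2].round(1).tolist(), "sides",np.linalg.norm(np.diff(P,axis=0),axis=1).round(1))
c=blob(((hsv[:,:,0]>95)&(hsv[:,:,0]<125)&(hsv[:,:,1]>150)).astype(np.uint8)*255,(315,232,345,262));e=cv2.fitEllipse(c);print("blue",e,plane(m,[e[0]],146))
c=blob((hsv[:,:,2]<60).astype(np.uint8)*255,(352,212,376,232));e=cv2.minEnclosingCircle(c);print("black",e,plane(m,[e[0]],156))
s=cv2.imread("pics/scene0.png")
a=cv2.resize(f[198:290,268:392],None,fx=6,fy=6,interpolation=cv2.INTER_CUBIC)
cv2.imwrite("pics/c1.png",a)
a=cv2.resize(s[165:280,270:390],None,fx=5,fy=5,interpolation=cv2.INTER_CUBIC);cv2.imwrite("pics/c2.png",a)
E
```

```text
stand [327.7 244.8] centre [544.2 -30.3  12. ] corners [[462.5, 81.3], [622.0, 86.7], [625.8, -145.7], [466.3, -143.7]] sides [159.6 232.5 159.5]
tray [452.2 251.6] centre [ 543.8 -316.    14. ] corners [[465.1, -203.2], [646.2, -231.5], [621.1, -432.3], [442.6, -397.2]] sides [183.3 202.4 181.9]
balance [172.8 230.1] centre [555.9 323.8  28. ] corners [[481.7, 385.2], [637.6, 389.0], [630.0, 260.4], [474.3, 260.6]] sides [155.9 128.9 155.7]
blue ((328.6092224121094, 247.4705047607422), (14.784153938293457, 15.476554870605469), 13.379308700561523) [[509.07941185 -29.39399729 146.        ]]
black ((365.0, 216.5), 10.965956687927246) [[575.05633372 -99.89570907 156.        ]]
```

View pics/c1.png

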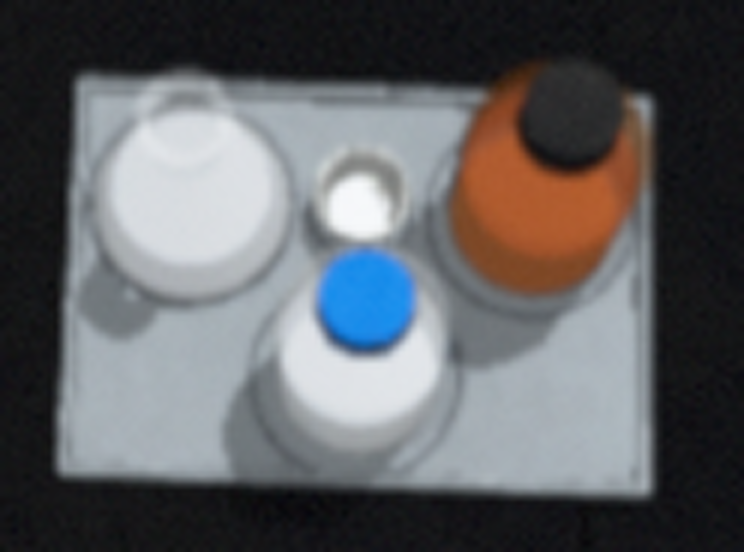

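View pics/c2.png

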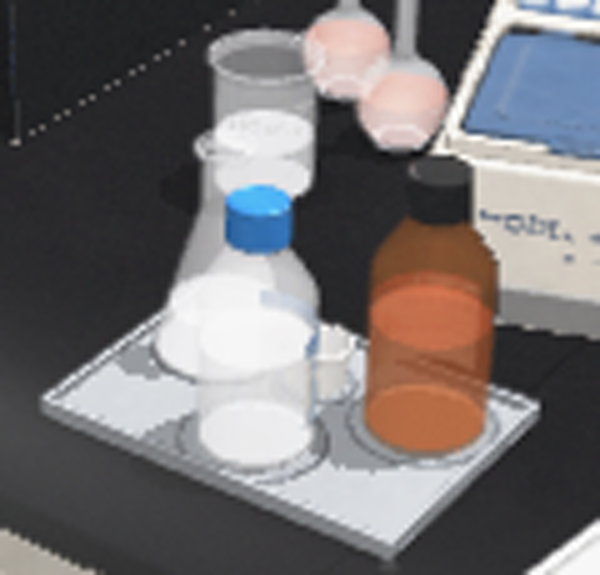

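Crop c1 (×6): flask lip at about (185,117), amber cap top at (573,107), blue cap at (367,298) and cup rim at (362,194). The stand corners are at (76,75), (653,95), (652,497) and (57,478). Crop c2 (×5): flask lip at about (228,147), blue cap top at (259,201), amber cap top at (440,172) and cup rim at (330,343).

```bash
python3 - <<'E'
from h import *
mt,ms=env.camera_model("top"),env.camera_model("scene")
T=lambda p:(np.float64(p)+.5)/6-.5+[268,198]
S=lambda p:(np.float64(p)+.5)/5-.5+[270,165]
P=plane(mt,T([(76,75),(653,95),(652,497),(57,478)]),12);c=P.mean(0)
print("stand",P[:,:2].round(1).tolist(),c.round(1))
P2=plane(ms,S([(163,310),(540,405),(388,555),(42,404)]),12);print("stand scene",P2[:,:2].round(1).tolist(),P2.mean(0).round(1))
for p in(P,P2):
    e=p[0]-p[1]+p[3]-p[2];print("yaw y-axis",np.degrees(np.arctan2(-e[0],e[1])), "x-axis",np.degrees(np.arctan2(*( (p[0]-p[3]+p[1]-p[2])[[1,0]]))))
for n,a,b,z in(("flask",(185,117),(228,147),137),("clear",(367,298),(259,201),152),("amber",(573,107),(440,172),162),("cup",(362,194),(330,343),35)):
    print(n,plane(mt,[T(a)],z)[0].round(1),plane(ms,[S(b)],z)[0].round(1),[x.round(1) for x in meet(mt,T(a),ms,S(b))])
f=cv2.imread("pics/top0.png");g=cv2.cvtColor(f,cv2.COLOR_BGR2GRAY)
print("top cam pos",ray(mt,[[0,0]])[0].round())
a=np.hstack([cv2.resize(f[185:275,130:215],None,fx=4.5,fy=4.5,interpolation=cv2.INTER_CUBIC),cv2.resize(f[200:305,398:505],None,fx=3.857,fy=3.857,interpolation=cv2.INTER_CUBIC)])if 0 else None
c=blob((g>150).astype(np.uint8)*255,(398,200,505,305));q=cv2.approxPolyDP(c,6,True).reshape(-1,2);print("tray q",q.tolist(),plane(mt,q,14).round(1).tolist(),plane(mt,q,14).mean(0))
b=f[185:275,130:215];cv2.imwrite("pics/c3.png",cv2.resize(b,None,fx=6,fy=6,interpolation=cv2.INTER_CUBIC))
E
```

```text
stand [[620.1, 84.5], [624.3, -141.1], [466.4, -144.4], [461.5, 80.8]] [543.1 -30.   12. ]
stand scene [[577.1, 82.8], [622.3, -140.7], [459.7, -146.1], [459.9, 76.5]] [529.8 -31.9  12. ]
yaw y-axis 1.1512835987562282 x-axis 1.2744893208372365
yaw y-axis 5.761452640424954 x-axis 2.404291180983297
flask [571.6  35.7 137. ] [569.6  33.1 137. ] [array([572.4,  35.5, 135. ]), np.float64(0.7)]
clear [508.3 -29.5 152. ] [508.3 -30.  152. ] [array([508.5, -29.7, 151.7]), np.float64(0.4)]
amber [575.4 -95.4 162. ] [573.5 -95.8 162. ] [array([575.4, -95.1, 161.1]), np.float64(0.8)]
cup [572.7 -28.8  35. ] [575.  -33.6  35. ] [array([574.7, -30.8,  33.7]), np.float64(5.1)]
top cam pos [ 314.   -5. 1090.]
tray q [[416, 207], [405, 281], [489, 296], [496, 220]] [[644.3, -233.1, 14.0], [468.4, -209.1, 14.0], [445.0, -396.9, 14.0], [622.7, -418.4, 14.0]] [ 545.08290427 -314.37837204   14.        ]
```

View pics/c3.png

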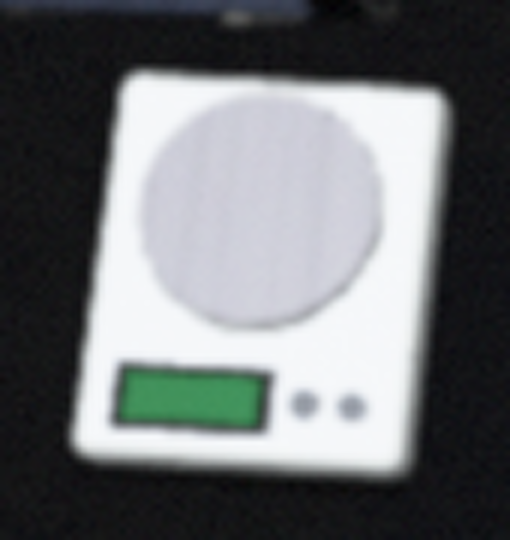

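Pan centre sits at about (262,209) in c3. I'll compute it and the target offsets, then approach the amber bottle.

```bash
python3 - <<'E'
from h import *
mt=env.camera_model("top")
print("pan",plane(mt,[(262.5/6-.5+130,209.5/6-.5+185)],36),"tower",plane(mt,[(105,183),(197,187)],0).round(), "instr",plane(mt,[(333,192)],0).round())
E
python3 -m jog '{"jaw":[91,91,60],"slide":[[0,0,0],[0,0,0],[0,0,0]],"spin":[0.93,0.93,0.93]}' 30
python3 -m jog '{"jaw":[60,60,60,60,60,60,60,60],"slide":[[0.79,-0.97,0],[0.79,-0.97,0],[0.79,-0.97,0],[0.79,-0.97,0],[0.79,-0.97,0],[0.79,-0.97,0],[0.79,-0.97,0],[0.79,-0.97,0]],"spin":[0,0,0,0,0,0,0,0]}'
python3 -m jog '{"jaw":[60,60,60,60,60,60,60,60,60],"slide":[[0.79,-0.97,0],[0.79,-0.97,0],[0.79,-0.97,0],[0.79,-0.97,0],[0.79,-0.97,0],[0.79,-0.97,0],[0.79,-0.97,0],[0,0,0],[0,0,0]],"spin":[0,0,0,0,0,0,0,0,0]}'
```

```text
pan [[577.82082352 323.43050752  36.        ]] tower [[667. 505.   0.]
 [670. 288.   0.]] instr [[675. -37.   0.]]
time_s: 0.4
ee_pos: [218.4, -531.6, 213.4]
ee_rot: [-179.9, 0.0, -0.3]
force: [-0.8, 0.9, 0.3]
gripper_width: 85.6
gripper_force: 0.0
time_s: 1.2
ee_pos: [408.6, -297.6, 213.7]
ee_rot: [-180.0, 0.0, 0.0]
force: [-0.4, -0.6, -0.0]
gripper_width: 59.7
gripper_force: 0.0
time_s: 2.1
ee_pos: [573.7, -94.8, 213.2]
ee_rot: [180.0, 0.1, 0.1]
force: [-0.7, -1.4, -0.5]
gripper_width: 59.8
gripper_force: 0.0
```

```bash
python3 -m jog '{"jaw":[60,60,60,60,60,60],"slide":[[0.04,0.01,0.6],[0,0,0.7],[0,0,0.7],[0,0,0.6],[0,0,0.4],[0,0,0]],"spin":[0,0,0,0,0,0]}'
python3 -m jog '{"jaw":[30,30,30,30,30,30,30,30],"slide":[[0,0,0],[0,0,0],[0,0,0],[0,0,0],[0,0,0],[0,0,0],[0,0,0],[0,0,0]],"spin":[0,0,0,0,0,0,0,0]}' 30
python3 - <<'E'
from h import *
cv2.imwrite("pics/g1.png",np.hstack([env.grab_frame("wrist"),env.grab_frame("scene")])[::2,::2,::-1]);print(env.state()["ee_pos"])
E
```

```text
time_s: 2.7
ee_pos: [573.3, -96.3, 122.3]
ee_rot: [-180.0, 0.2, -0.1]
force: [-1.2, -0.2, 0.1]
gripper_width: 59.7
gripper_force: 0.0
time_s: 3.5
ee_pos: [575.6, -95.4, 124.8]
ee_rot: [180.0, -0.1, 0.0]
force: [0.5, 0.8, 5.4]
gripper_width: 34.1
gripper_force: 30.0
[575.63332302 -95.45612021 124.78357961]
```

View pics/g1.png

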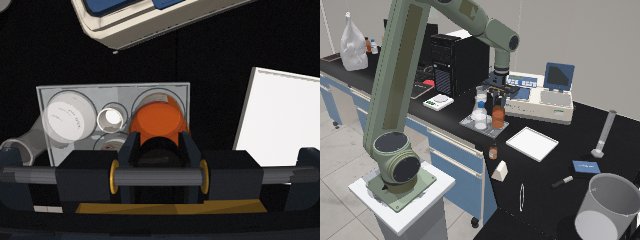

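```bash
python3 -m jog '{"jaw":[30,30,30,30,30,30],"slide":[[0,0,-0.2],[0,0,-0.5],[0,0,-0.6],[0,0,-0.5],[0,0,-0.2],[0,0,0]],"spin":[0,0,0,0,0,0]}' 40
python3 -m jog '{"jaw":[30,30,30,30,30,30,30,30,30,30],"slide":[[-0.05,0.16,0],[-0.11,0.4,0],[-0.17,0.6,0],[-0.2,0.7,0],[-0.2,0.7,0],[-0.2,0.7,0],[-0.2,0.7,0],[-0.2,0.7,0],[-0.2,0.7,0],[-0.2,0.7,0]],"spin":[0,0,0,0,0,0,0,0,0,0]}'
python3 -m jog '{"jaw":[30,30,30,30,30,30,30,30],"slide":[[-0.2,0.7,0],[-0.2,0.7,0],[-0.17,0.6,0],[-0.11,0.4,0],[-0.06,0.2,0],[-0.03,0.1,0],[0,0,0],[0,0,0]],"spin":[0,0,0,0,0,0,0,0]}'
```

```text
time_s: 4.2
ee_pos: [574.9, -95.7, 183.8]
ee_rot: [180.0, 0.0, 0.0]
force: [0.3, 0.4, -5.0]
gripper_width: 33.9
gripper_force: 40.0
time_s: 5.2
ee_pos: [521.9, -279.0, 183.0]
ee_rot: [-180.0, 0.1, -0.0]
force: [0.0, -0.3, -4.8]
gripper_width: 34.0
gripper_force: 40.0
time_s: 6.0
ee_pos: [500.4, -357.7, 184.0]
ee_rot: [-180.0, -0.0, 0.1]
force: [-0.5, -0.1, -6.0]
gripper_width: 33.8
gripper_force: 40.0
```

```bash
python3 -m jog '{"jaw":[30,30,30,30,30,30,30],"slide":[[0,0,0.4],[0,0,0.6],[0,0,0.5],[0,0,0.3],[0,0,0.2],[0,0,0],[0,0,0]],"spin":[0,0,0,0,0,0,0]}'
python3 -m jog '{"jaw":[30,30,30,30],"slide":[[0,0,0.03],[0,0,0.03],[0,0,0],[0,0,0]],"spin":[0,0,0,0]}'
```

```text
time_s: 6.7
ee_pos: [500.6, -358.6, 124.3]
ee_rot: [180.0, -0.0, 0.0]
force: [0.4, 0.9, -5.3]
gripper_width: 34.0
gripper_force: 40.0
time_s: 7.1
ee_pos: [500.4, -358.6, 122.8]
ee_rot: [180.0, -0.1, 0.0]
force: [-0.7, 1.2, -0.6]
gripper_width: 34.0
gripper_force: 40.0
```

```bash
python3 -m jog '{"jaw":[60,60,60,60,60,60,60,60,60,60],"slide":[[0,0,0],[0,0,0],[0,0,0],[0,0,0],[0,0,-0.3],[0,0,-0.5],[0,0,-0.7],[0,0,-0.7],[0,0,-0.8],[0,0,0]],"spin":[0,0,0,0,0,0,0,0,0,0]}'
python3 -m jog '{"jaw":[60,60,60,60,60,60],"slide":[[0.05,-0.91,0],[0.05,-0.91,0],[0.05,-0.91,0],[0.05,-0.91,0],[0.05,-0.91,0],[0.02,-0.91,0]],"spin":[0,0,0,0,0,0]}'
python3 -m jog '{"jaw":[60,60,60,60,60,60,60,60],"slide":[[0,-0.91,0],[0,-0.91,0],[0,-0.91,0],[0,-0.91,0],[0,-0.91,0],[0,-0.95,0],[0,0,0],[0,0,0]],"spin":[0,0,0,0,0,0,0,0]}'
python3 - <<'E'
from h import *
cv2.imwrite("pics/g2.png",np.hstack([env.grab_frame("wrist"),env.grab_frame("top")])[::2,::2,::-1])
E
```

```text
time_s: 8.1
ee_pos: [501.9, -359.7, 216.5]
ee_rot: [179.7, -0.4, 0.0]
force: [-0.3, -0.6, 0.2]
gripper_width: 59.9
gripper_force: 0.0
time_s: 8.7
ee_pos: [507.9, -193.4, 211.5]
ee_rot: [-180.0, 0.0, 0.0]
force: [0.7, 0.7, -0.7]
gripper_width: 59.7
gripper_force: 0.0
time_s: 9.5
ee_pos: [507.9, -29.5, 211.8]
ee_rot: [180.0, 0.0, 0.1]
force: [0.6, -0.2, 0.5]
gripper_width: 59.7
gripper_force: 0.0
```

View pics/g2.png

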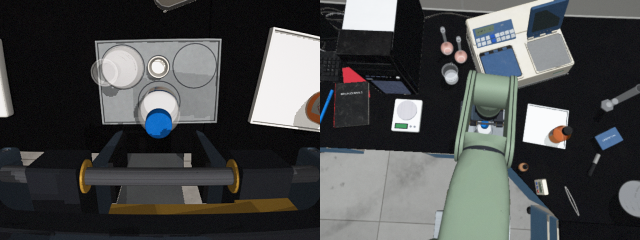

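The amber bottle stands in the tray at about (560,133), and the blue cap is centred under the fingers at (160,123) in the wrist half. Next I'll grip the clear bottle.

```bash
python3 -m jog '{"jaw":[60,60,60,60,60,60,60],"slide":[[0,0,0.6],[0,0,0.8],[0,0,0.8],[0,0,0.6],[0,0,0.4],[0,0,0],[0,0,0]],"spin":[0,0,0,0,0,0,0]}'
python3 -m jog '{"jaw":[28,28,28,28,28,28,28,28],"slide":[[0,0,0],[0,0,0],[0,0,0],[0,0,0],[0,0,0],[0,0,0],[0,0,0],[0,0,0]],"spin":[0,0,0,0,0,0,0,0]}' 40
python3 -m jog '{"jaw":[28,28,28,28,28,28],"slide":[[0,0,-0.2],[0,0,-0.5],[0,0,-0.6],[0,0,-0.5],[0,0,-0.2],[0,0,0]],"spin":[0,0,0,0,0,0]}'
```

```text
time_s: 10.3
ee_pos: [508.7, -30.1, 116.6]
ee_rot: [180.0, -0.0, -0.0]
force: [0.1, -0.3, 0.3]
gripper_width: 59.9
gripper_force: 0.0
time_s: 11.1
ee_pos: [508.5, -29.4, 116.6]
ee_rot: [-180.0, -0.0, 0.0]
force: [-0.7, 1.5, 5.6]
gripper_width: 32.5
gripper_force: 40.0
time_s: 11.7
ee_pos: [508.1, -29.9, 176.1]
ee_rot: [180.0, 0.0, 0.0]
force: [0.4, -0.1, -5.6]
gripper_width: 32.5
gripper_force: 40.0
```

```bash
python3 -m jog '{"jaw":[28,28,28,28,28,28,28,28,28],"slide":[[0.04,0.16,0],[0.1,0.4,0],[0.15,0.6,0],[0.18,0.72,0],[0.18,0.72,0],[0.18,0.72,0],[0.18,0.72,0],[0.18,0.72,0],[0.18,0.72,0]],"spin":[0,0,0,0,0,0,0,0,0]}'
python3 -m jog '{"jaw":[28,28,28,28,28,28,28,28,28,28],"slide":[[0.2,0.72,0],[0.2,0.72,0],[0.2,0.72,0],[0.2,0.7,0],[0.15,0.6,0],[0.1,0.4,0],[0.05,0.2,0],[0.03,0.1,0],[0,0,0],[0,0,0]],"spin":[0,0,0,0,0,0,0,0,0,0]}'
python3 -m jog '{"jaw":[28,28,28,28,28,28,28],"slide":[[0,0,0.4],[0,0,0.6],[0,0,0.5],[0,0,0.3],[0,0,0.2],[0,0,0],[0,0,0]],"spin":[0,0,0,0,0,0,0]}'
python3 -m jog '{"jaw":[28,28,28,28],"slide":[[0,0,0.03],[0,0,0.03],[0,0,0],[0,0,0]],"spin":[0,0,0,0]}'
```

```text
time_s: 12.6
ee_pos: [549.0, -196.0, 175.0]
ee_rot: [180.0, 0.1, -0.0]
force: [0.8, 0.4, -4.6]
gripper_width: 32.5
gripper_force: 40.0
time_s: 13.6
ee_pos: [583.1, -318.1, 176.2]
ee_rot: [-180.0, 0.0, 0.0]
force: [-0.2, -0.6, -5.1]
gripper_width: 32.3
gripper_force: 40.0
time_s: 14.3
ee_pos: [583.7, -318.9, 116.7]
ee_rot: [180.0, -0.1, 0.0]
force: [-0.2, 0.5, -4.9]
gripper_width: 32.2
gripper_force: 40.0
time_s: 14.7
ee_pos: [583.4, -318.9, 114.6]
ee_rot: [180.0, -0.0, 0.0]
force: [0.3, -1.0, -4.5]
gripper_width: 32.2
gripper_force: 40.0
```

```bash
python3 -m jog '{"jaw":[28,28,28,28],"slide":[[0,0,0.02],[0,0,0.02],[0,0,0],[0,0,0]],"spin":[0,0,0,0]}'
```

```text
time_s: 15.1
ee_pos: [583.7, -318.9, 114.6]
ee_rot: [180.0, -0.1, 0.0]
force: [-1.5, 0.8, 5.6]
gripper_width: 32.3
gripper_force: 40.0
```

```bash
python3 -m jog '{"jaw":[60,60,60,60,60,60,60,60,60,60],"slide":[[0,0,0],[0,0,0],[0,0,0],[0,0,0],[0,0,-0.3],[0,0,-0.6],[0,0,-0.8],[0,0,-0.8],[0,0,-0.8],[0,0,0]],"spin":[0,0,0,0,0,0,0,0,0,0]}'
python3 -m jog '{"jaw":[60,60,60,60,60,60],"slide":[[-0.06,-0.91,0],[-0.06,-0.91,0],[-0.06,-0.91,0],[-0.06,-0.91,0],[-0.06,-0.91,0],[-0.06,-0.91,0]],"spin":[0,0,0,0,0,0]}'
python3 -m jog '{"jaw":[60,60,60,60,60,60,60,60,60],"slide":[[-0.02,-0.91,0],[0,-0.91,0],[0,-0.91,0],[0,-0.91,0],[0,-0.91,0],[0,-0.91,0],[0,-0.91,0],[0,0,0],[0,0,0]],"spin":[0,0,0,0,0,0,0,0,0]}'
python3 - <<'E'
from h import *
cv2.imwrite("pics/g3.png",np.hstack([env.grab_frame("wrist"),env.grab_frame("top")])[::2,::2,::-1])
E
```

```text
time_s: 16.1
ee_pos: [585.1, -319.9, 216.9]
ee_rot: [179.7, -0.4, 0.0]
force: [0.3, 0.2, 0.5]
gripper_width: 59.7
gripper_force: 0.0
time_s: 16.7
ee_pos: [571.8, -153.8, 211.3]
ee_rot: [-180.0, 0.1, 0.0]
force: [0.9, 0.8, -0.5]
gripper_width: 60.1
gripper_force: 0.0
time_s: 17.6
ee_pos: [571.4, 36.2, 211.5]
ee_rot: [180.0, 0.1, 0.1]
force: [0.7, -0.7, -0.0]
gripper_width: 59.8
gripper_force: 0.0
```

View pics/g3.png

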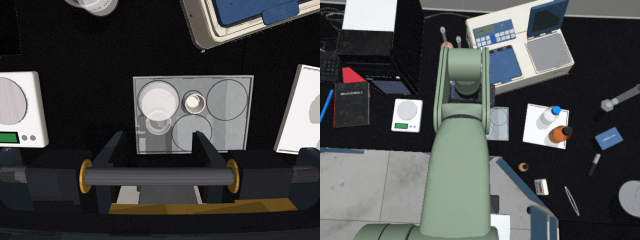

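Both bottles stand in the tray, and the flask's lip is centred between the fingers at (158,122) in the wrist half. The flask is next.

```bash
python3 -m jog '{"jaw":[60,60,60,60,60,60,60],"slide":[[0,0,0.6],[0,0,0.9],[0,0,0.9],[0,0,0.8],[0,0,0.5],[0,0,0],[0,0,0]],"spin":[0,0,0,0,0,0,0]}'
python3 -m jog '{"jaw":[24,24,24,24,24,24,24,24],"slide":[[0,0,0],[0,0,0],[0,0,0],[0,0,0],[0,0,0],[0,0,0],[0,0,0],[0,0,0]],"spin":[0,0,0,0,0,0,0,0]}' 20
python3 -m jog '{"jaw":[24,24,24,24,24,24],"slide":[[0,0,-0.2],[0,0,-0.5],[0,0,-0.6],[0,0,-0.5],[0,0,-0.2],[0,0,0]],"spin":[0,0,0,0,0,0]}'
```

```text
time_s: 18.4
ee_pos: [572.1, 35.3, 101.4]
ee_rot: [180.0, -0.0, -0.1]
force: [0.6, 0.9, -0.0]
gripper_width: 60.2
gripper_force: 0.0
time_s: 19.2
ee_pos: [572.1, 36.4, 101.5]
ee_rot: [-180.0, -0.0, 0.0]
force: [-0.0, 2.3, 3.7]
gripper_width: 27.9
gripper_force: 20.1
time_s: 19.8
ee_pos: [572.0, 35.9, 161.6]
ee_rot: [180.0, -0.1, 0.0]
force: [-0.7, -0.7, -1.3]
gripper_width: 28.1
gripper_force: 19.9
```

```bash
python3 -m jog '{"jaw":[24,24,24,24,24,24,24,24,24],"slide":[[-0.03,0.16,0],[-0.08,0.4,0],[-0.12,0.6,0],[-0.15,0.76,0],[-0.15,0.76,0],[-0.15,0.76,0],[-0.15,0.76,0],[-0.15,0.76,0],[-0.15,0.76,0]],"spin":[0,0,0,0,0,0,0,0,0]}'
python3 -m jog '{"jaw":[24,24,24,24,24,24,24,24,24,24],"slide":[[-0.15,0.76,0],[-0.15,0.76,0],[-0.15,0.76,0],[-0.15,0.73,0],[-0.11,0.6,0],[-0.08,0.4,0],[-0.04,0.2,0],[0,0.1,0],[0,0,0],[0,0,0]],"spin":[0,0,0,0,0,0,0,0,0,0]}'
python3 -m jog '{"jaw":[24,24,24,24,24,24,24],"slide":[[0,0,0.4],[0,0,0.6],[0,0,0.5],[0,0,0.3],[0,0,0.2],[0,0,0],[0,0,0]],"spin":[0,0,0,0,0,0,0]}'
python3 -m jog '{"jaw":[24,24,24,24],"slide":[[0,0,0.03],[0,0,0.04],[0,0,0],[0,0,0]],"spin":[0,0,0,0]}'
```

```text
time_s: 20.7
ee_pos: [536.7, -137.2, 160.3]
ee_rot: [180.0, 0.1, -0.0]
force: [-0.2, 0.2, -0.2]
gripper_width: 28.1
gripper_force: 19.9
time_s: 21.7
ee_pos: [513.1, -264.2, 161.1]
ee_rot: [-180.0, 0.0, 0.1]
force: [-0.3, 0.4, -1.4]
gripper_width: 28.3
gripper_force: 19.9
time_s: 22.4
ee_pos: [513.4, -264.9, 101.5]
ee_rot: [180.0, -0.1, 0.0]
force: [-1.0, -0.2, -1.0]
gripper_width: 28.0
gripper_force: 19.9
time_s: 22.8
ee_pos: [513.3, -264.9, 99.5]
ee_rot: [180.0, -0.1, 0.0]
force: [0.2, -0.5, 1.1]
gripper_width: 28.0
gripper_force: 20.0
```

```bash
python3 -m jog '{"jaw":[60,60,60,60,60,60,60,60,60,60],"slide":[[0,0,0],[0,0,0],[0,0,0],[0,0,0],[0,0,-0.3],[0,0,-0.6],[0,0,-0.9],[0,0,-0.9],[0,0,-0.9],[0,0,-0.17]],"spin":[0,0,0,0,0,0,0,0,0,0]}'
python3 -m jog '{"jaw":[60,60,60,60,60,60,60,60,60,60],"slide":[[0.25,-0.98,0],[0.25,-0.98,0],[0.25,-0.98,0],[0.25,-0.98,0],[0.25,-0.98,0],[0.25,-0.98,0],[0.25,-0.98,0],[0.25,-0.98,0],[0,0,0],[0,0,0]],"spin":[0,0,0,0,0,0,0,0,0,0]}'
python3 - <<'E'
from h import *
m=env.camera_model("wrist");w=env.grab_frame("wrist")[:,:,::-1];t=env.grab_frame("top")[:,:,::-1]
print(env.state()["ee_pos"],project(m,[[573,-29.5,35],[573,-29.5,6]]))
cv2.imwrite("pics/w4.png",w);cv2.imwrite("pics/t4.png",t)
cv2.imwrite("pics/g4.png",np.hstack([w,cv2.resize(t[190:310,390:510],(480,480))])[:, :,:][::1,320:][:, :800])
E
```

```text
time_s: 23.8
ee_pos: [514.8, -265.7, 216.3]
ee_rot: [179.8, -0.4, 0.0]
force: [-0.7, -0.6, -0.3]
gripper_width: 60.0
gripper_force: 0.0
time_s: 24.8
ee_pos: [572.6, -29.3, 211.4]
ee_rot: [180.0, 0.1, 0.1]
force: [0.1, 0.8, 0.4]
gripper_width: 60.1
gripper_force: 0.0
[572.56169382 -30.34755372 211.73177165] [[317.15436431 207.14260051]
 [317.18130281 200.42852558]]
```

View pics/g4.png

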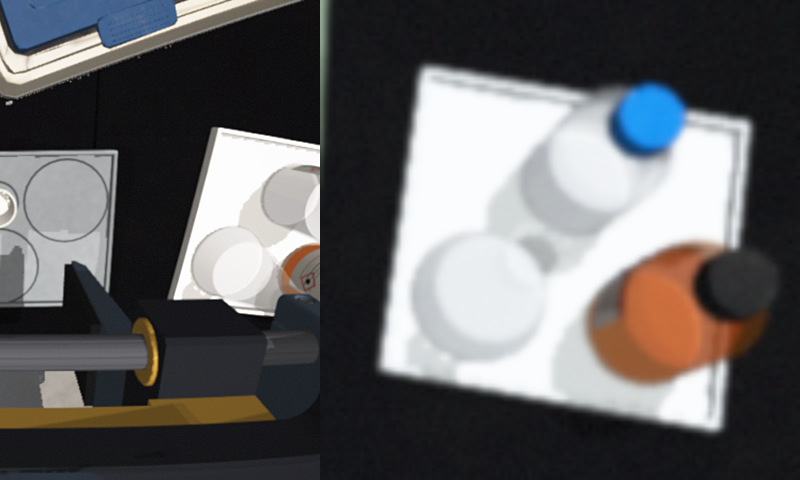

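All three stand in the tray. I'll fix the cup's centre from the wrist and top pictures already taken.

```bash
python3 - <<'E'
from h import *
m=env.camera_model("wrist");w=cv2.imread("pics/w4.png")
cv2.imwrite("pics/g5.png",cv2.resize(w[140:310,210:430],None,fx=3,fy=3,interpolation=cv2.INTER_CUBIC))
g=cv2.cvtColor(w,cv2.COLOR_BGR2GRAY)
for th in(190,205,220):
    c=blob((g>th).astype(np.uint8)*255,(285,170,350,240));e=cv2.minEnclosingCircle(c);print(th,e,plane(m,[e[0]],35).round(1))
E
```

```text
190 ((316.3893127441406, 207.4007568359375), 20.554424285888672) [[572.8 -29.9  35. ]]
205 ((316.2567443847656, 207.5), 20.312326431274414) [[572.7 -29.7  35. ]]
220 ((316.3888854980469, 207.61111450195312), 19.957618713378906) [[572.6 -29.9  35. ]]
```

View pics/g5.png

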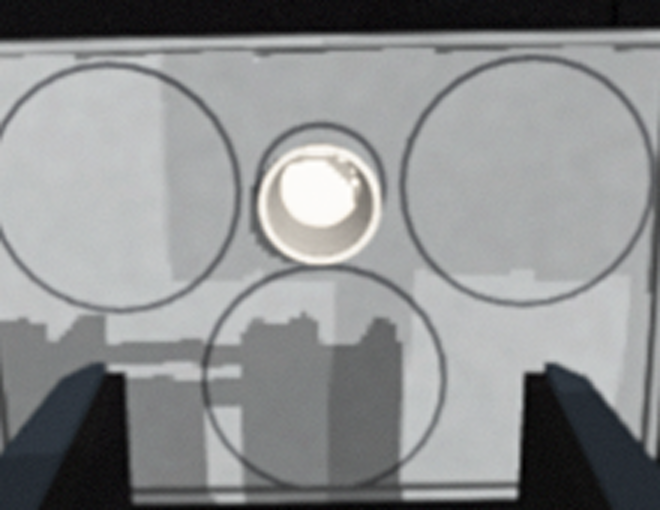

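The cup rim is centred at (316,207) in the wrist picture, which puts it at world (572.7, -29.9), right below the tool. I'll go down to it.

```bash
python3 - <<'E'
from h import *
m=env.camera_model("wrist");print(plane(m,np.float64([(117,187),(527,180),(323,378)])/3+[210,140],6).round(1))
E
python3 -m jog '{"jaw":[60,60,60,60,60,60,60,60,60,60],"slide":[[0,0,0.6],[0,0,0.9],[0,0,0.9],[0,0,0.9],[0,0,0.9],[0,0,0.9],[0,0,0.8],[0,0,0.5],[0,0,0],[0,0,0]],"spin":[0,0,0,0,0,0,0,0,0,0]}'
python3 -m jog '{"jaw":[60,60,60],"slide":[[0,0,0.2],[0,0,0.1],[0,0,0]],"spin":[0,0,0]}'
python3 -m jog '{"jaw":[25,25,25,25,25,25,25,25,25,25],"slide":[[0,0,0],[0,0,0],[0,0,0],[0,0,0],[0,0,0],[0,0,0],[0,0,0],[0,0,0],[0,0,0],[0,0,0]],"spin":[0,0,0,0,0,0,0,0,0,0]}' 7
```

```text
[[571.1  34.8   6. ]
 [573.6 -96.    6. ]
 [506.1 -31.1   6. ]]
time_s: 25.9
ee_pos: [573.1, -30.5, 20.4]
ee_rot: [180.0, -0.0, -0.1]
force: [0.1, -0.0, -0.4]
gripper_width: 60.2
gripper_force: 0.0
time_s: 26.2
ee_pos: [572.9, -29.7, 11.2]
ee_rot: [180.0, -0.0, 0.0]
force: [-0.7, 0.3, -1.1]
gripper_width: 59.7
gripper_force: 0.0
time_s: 27.2
ee_pos: [573.1, -29.6, 11.3]
ee_rot: [180.0, -0.0, 0.0]
force: [-1.2, 0.4, 3.1]
gripper_width: 34.8
gripper_force: 7.0
```

```bash
python3 -m jog '{"jaw":[25,25,25,25,25,25],"slide":[[0,0,-0.2],[0,0,-0.6],[0,0,-0.8],[0,0,-0.8],[0,0,-0.6],[0,0,0]],"spin":[0,0,0,0,0,0]}'
python3 -m jog '{"jaw":[25,25,25,25,25,25,25,25],"slide":[[0.02,-0.3,0],[0.02,-0.6,0],[0.02,-0.95,0],[0.02,-0.95,0],[0.02,-0.95,0],[0.02,-0.95,0],[0.02,-0.95,0],[0.02,-0.95,0]],"spin":[0,0,0,0,0,0,0,0]}'
python3 -m jog '{"jaw":[25,25,25,25,25,25,25,25,25],"slide":[[0,-0.95,0],[0,-0.95,0],[0,-0.95,0],[0,-0.95,0],[0,-0.95,0],[0,-0.3,0],[0,-0.13,0],[0,0,0],[0,0,0]],"spin":[0,0,0,0,0,0,0,0,0]}'
python3 -m jog '{"jaw":[25,25,25,25,25,25],"slide":[[0,0,0.3],[0,0,0.6],[0,0,0.6],[0,0,0.33],[0,0,0],[0,0,0]],"spin":[0,0,0,0,0,0]}'
```

```text
time_s: 27.8
ee_pos: [574.7, -29.8, 103.8]
ee_rot: [180.0, -0.3, 0.0]
force: [0.3, -1.0, -1.0]
gripper_width: 34.3
gripper_force: 7.0
time_s: 28.6
ee_pos: [576.4, 169.9, 99.2]
ee_rot: [180.0, 0.2, 0.0]
force: [0.9, 1.1, -0.4]
gripper_width: 34.4
gripper_force: 7.0
time_s: 29.5
ee_pos: [577.5, 322.6, 100.7]
ee_rot: [179.9, 0.1, -0.0]
force: [-0.1, 0.5, -0.1]
gripper_width: 34.8
gripper_force: 7.0
time_s: 30.1
ee_pos: [578.1, 323.6, 46.4]
ee_rot: [-180.0, -0.0, -0.0]
force: [0.0, 0.4, -0.3]
gripper_width: 34.6
gripper_force: 7.0
```

```bash
python3 -m jog '{"jaw":[25,25,25,25,25,25],"slide":[[0,0,0.07],[0,0,0.05],[0,0,0.02],[0,0,0],[0,0,0],[0,0,0]],"spin":[0,0,0,0,0,0]}'
python3 -m jog '{"jaw":[25,25,25,25],"slide":[[0,0,0.02],[0,0,0.02],[0,0,0],[0,0,0]],"spin":[0,0,0,0]}'
```

```text
time_s: 30.7
ee_pos: [577.7, 323.9, 42.1]
ee_rot: [180.0, -0.0, 0.0]
force: [0.4, -0.1, -0.5]
gripper_width: 34.6
gripper_force: 7.0
time_s: 31.1
ee_pos: [577.8, 323.9, 41.3]
ee_rot: [-180.0, -0.0, 0.0]
force: [-0.6, -0.9, 3.9]
gripper_width: 34.8
gripper_force: 7.0
```

```bash
python3 -m jog '{"jaw":[60,60,60,60,60,60,60,60,60,60],"slide":[[0,0,0],[0,0,0],[0,0,0],[0,0,0],[0,0,0],[0,0,-0.3],[0,0,-0.8],[0,0,-0.9],[0,0,-0.9],[0,0,-0.8]],"spin":[0,0,0,0,0,0,0,0,0,0]}'
python3 -m jog '{"jaw":[60,60,60,60,60],"slide":[[0,0,-0.9],[0,0,-0.8],[0,0,-0.3],[0,0,0],[0,0,0]],"spin":[0,0,0,0,0]}'
python3 - <<'E'
from h import *
m=env.camera_model("wrist");w=env.grab_frame("wrist")[:,:,::-1]
print(project(m,[[577.8,323.4,36],[577.8,323.4,65]]))
cv2.imwrite("pics/g6.png",w[100:400,150:500])
E
```

```text
time_s: 32.1
ee_pos: [578.0, 324.0, 154.1]
ee_rot: [-180.0, -0.1, 0.0]
force: [0.4, -0.5, -0.3]
gripper_width: 59.9
gripper_force: 0.0
time_s: 32.6
ee_pos: [577.2, 323.5, 210.8]
ee_rot: [179.9, 0.1, 0.0]
force: [-0.7, -0.1, -0.5]
gripper_width: 60.1
gripper_force: 0.0
[[316.97102005 207.28665149]
 [316.93717509 215.2000701 ]]
```

View pics/g6.png

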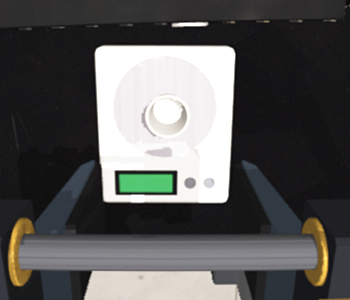

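The cup stands upright on the pan about 2 mm off centre: its rim is at crop (166,116) and the pan centre is near (165,107), as projected. Next I'll return the flask.

```bash
python3 -m jog '{"jaw":[60,60,60,60,60,60,60,60,60,60],"slide":[[-0.108,0.98,0],[-0.108,0.98,0],[-0.108,0.98,0],[-0.108,0.98,0],[-0.108,0.98,0],[-0.108,0.98,0],[-0.108,0.98,0],[-0.108,0.98,0],[-0.108,0.98,0],[-0.108,0.98,0]],"spin":[0,0,0,0,0,0,0,0,0,0]}' 20
python3 -m jog '{"jaw":[60,60,60,60,60,60,60,60,60,60],"slide":[[-0.108,0.98,0],[-0.108,0.98,0],[-0.108,0.98,0],[-0.108,0.98,0],[-0.108,0.98,0],[-0.108,0.98,0],[-0.108,0.98,0],[-0.108,0.98,0],[-0.108,0.98,0],[-0.108,0.99,0]],"spin":[0,0,0,0,0,0,0,0,0,0]}'
python3 -m jog '{"jaw":[60,60,60],"slide":[[0,0,0],[0,0,0],[0,0,0]],"spin":[0,0,0]}'
```

```text
time_s: 33.65
ee_pos: [544.3, 28.6, 210.3]
ee_rot: [180.0, 0.2, 0.0]
force: [-1.1, -0.1, -0.5]
gripper_width: 60.0
gripper_force: 0.0
time_s: 34.65
ee_pos: [512.1, -265.3, 210.2]
ee_rot: [-179.9, 0.2, 0.0]
force: [0.5, 0.0, 0.6]
gripper_width: 59.9
gripper_force: 0.0
time_s: 34.95
ee_pos: [512.8, -263.5, 211.1]
ee_rot: [-179.9, 0.1, 0.0]
force: [-0.3, 0.9, -0.2]
gripper_width: 60.1
gripper_force: 0.0
```

```bash
python3 -m jog '{"jaw":[60,60,60,60,60,60,60],"slide":[[0,0,0.6],[0,0,0.9],[0,0,0.9],[0,0,0.8],[0,0,0.55],[0,0,0],[0,0,0]],"spin":[0,0,0,0,0,0,0]}'
python3 -m jog '{"jaw":[24,24,24,24,24,24,24,24],"slide":[[0,0,0],[0,0,0],[0,0,0],[0,0,0],[0,0,0],[0,0,0],[0,0,0],[0,0,0]],"spin":[0,0,0,0,0,0,0,0]}' 20
python3 -m jog '{"jaw":[24,24,24,24,24,24,24],"slide":[[0,0,-0.2],[0,0,-0.5],[0,0,-0.6],[0,0,-0.5],[0,0,-0.2],[0,0,0],[0,0,0]],"spin":[0,0,0,0,0,0,0]}'
```

```text
time_s: 35.65
ee_pos: [513.4, -263.8, 99.7]
ee_rot: [-180.0, -0.0, 0.1]
force: [0.4, 0.8, -0.5]
gripper_width: 60.0
gripper_force: 0.0
time_s: 36.45
ee_pos: [513.2, -264.4, 99.8]
ee_rot: [-180.0, -0.0, 0.0]
force: [-0.5, 2.0, 4.7]
gripper_width: 27.5
gripper_force: 20.1
time_s: 37.15
ee_pos: [512.5, -264.3, 158.5]
ee_rot: [-180.0, 0.1, 0.0]
force: [0.4, -0.2, -1.6]
gripper_width: 27.8
gripper_force: 19.9
```

```bash
python3 -m jog '{"jaw":[24,24,24,24,24,24,24,24,24],"slide":[[0.03,-0.16,0],[0.08,-0.4,0],[0.12,-0.6,0],[0.15,-0.76,0],[0.15,-0.76,0],[0.15,-0.76,0],[0.15,-0.76,0],[0.15,-0.76,0],[0.15,-0.76,0]],"spin":[0,0,0,0,0,0,0,0,0]}'
python3 -m jog '{"jaw":[24,24,24,24,24,24,24,24,24,24],"slide":[[0.15,-0.76,0],[0.15,-0.76,0],[0.15,-0.76,0],[0.15,-0.7,0],[0.11,-0.6,0],[0.08,-0.4,0],[0.04,-0.2,0],[0.01,-0.1,0],[0,0,0],[0,0,0]],"spin":[0,0,0,0,0,0,0,0,0,0]}'
python3 -m jog '{"jaw":[24,24,24,24,24,24,24],"slide":[[0,0,0.4],[0,0,0.6],[0,0,0.5],[0,0,0.3],[0,0,0.08],[0,0,0],[0,0,0]],"spin":[0,0,0,0,0,0,0]}'
python3 -m jog '{"jaw":[24,24,24,24],"slide":[[0,0,0.03],[0,0,0.01],[0,0,0],[0,0,0]],"spin":[0,0,0,0]}'
```

```text
time_s: 38.05
ee_pos: [546.7, -90.9, 158.9]
ee_rot: [-180.0, 0.1, 0.0]
force: [0.8, 0.2, -1.1]
gripper_width: 27.6
gripper_force: 19.9
time_s: 39.05
ee_pos: [571.9, 34.9, 159.3]
ee_rot: [180.0, 0.0, -0.0]
force: [-0.2, 0.0, -1.6]
gripper_width: 27.8
gripper_force: 19.9
time_s: 39.75
ee_pos: [572.6, 35.4, 103.4]
ee_rot: [180.0, -0.1, 0.0]
force: [0.6, -0.0, -1.8]
gripper_width: 28.0
gripper_force: 19.9
time_s: 40.15
ee_pos: [572.1, 35.5, 101.9]
ee_rot: [180.0, -0.0, 0.0]
force: [0.0, -0.1, -1.4]
gripper_width: 28.0
gripper_force: 19.9
```

```bash
python3 -m jog '{"jaw":[24,24,24,24],"slide":[[0,0,0.02],[0,0,0.02],[0,0,0],[0,0,0]],"spin":[0,0,0,0]}'
```

```text
time_s: 40.55
ee_pos: [572.2, 35.5, 101.8]
ee_rot: [180.0, -0.1, 0.0]
force: [-1.9, 0.6, 5.9]
gripper_width: 28.0
gripper_force: 20.1
```

```bash
python3 -m jog '{"jaw":[60,60,60,60,60,60,60,60,60,60],"slide":[[0,0,0],[0,0,0],[0,0,0],[0,0,0],[0,0,-0.3],[0,0,-0.7],[0,0,-0.9],[0,0,-0.9],[0,0,-0.7],[0,0,-0.2]],"spin":[0,0,0,0,0,0,0,0,0,0]}'
python3 -m jog '{"jaw":[60,60,60,60,60,60],"slide":[[0.06,0.91,0],[0.06,0.91,0],[0.06,0.91,0],[0.06,0.91,0],[0.06,0.91,0],[0.06,0.91,0]],"spin":[0,0,0,0,0,0]}'
python3 -m jog '{"jaw":[60,60,60,60,60,60,60,60,60,60],"slide":[[0.02,0.91,0],[0,0.91,0],[0,0.91,0],[0,0.91,0],[0,0.91,0],[0,0.91,0],[0,0.89,0],[0,0,0],[0,0,0],[0,0,0]],"spin":[0,0,0,0,0,0,0,0,0,0]}'
python3 -m jog '{"jaw":[60,60,60,60,60,60,60],"slide":[[0,0,0.6],[0,0,0.8],[0,0,0.8],[0,0,0.6],[0,0,0.45],[0,0,0],[0,0,0]],"spin":[0,0,0,0,0,0,0]}'
```

```text
time_s: 41.55
ee_pos: [573.5, 35.6, 214.8]
ee_rot: [-180.0, -0.3, 0.0]
force: [0.9, -0.1, -1.1]
gripper_width: 60.1
gripper_force: 0.0
time_s: 42.15
ee_pos: [582.4, -129.3, 210.7]
ee_rot: [-180.0, 0.1, 0.0]
force: [-0.4, 0.3, 0.6]
gripper_width: 59.9
gripper_force: 0.0
time_s: 43.15
ee_pos: [583.4, -317.7, 211.1]
ee_rot: [-179.9, 0.0, 0.1]
force: [-0.4, 0.3, -0.0]
gripper_width: 60.1
gripper_force: 0.0
time_s: 43.85
ee_pos: [584.0, -318.5, 114.7]
ee_rot: [180.0, -0.0, 0.0]
force: [1.5, -0.5, -0.4]
gripper_width: 60.0
gripper_force: 0.0
```

```bash
python3 -m jog '{"jaw":[28,28,28,28,28,28,28,28],"slide":[[0,0,0],[0,0,0],[0,0,0],[0,0,0],[0,0,0],[0,0,0],[0,0,0],[0,0,0]],"spin":[0,0,0,0,0,0,0,0]}' 40
python3 -m jog '{"jaw":[28,28,28,28,28,28,28],"slide":[[0,0,-0.2],[0,0,-0.5],[0,0,-0.6],[0,0,-0.5],[0,0,-0.2],[0,0,0],[0,0,0]],"spin":[0,0,0,0,0,0,0]}'
python3 -m jog '{"jaw":[28,28,28,28,28,28,28,28,28],"slide":[[-0.04,-0.16,0],[-0.1,-0.4,0],[-0.15,-0.6,0],[-0.19,-0.72,0],[-0.19,-0.72,0],[-0.19,-0.72,0],[-0.19,-0.72,0],[-0.19,-0.72,0],[-0.19,-0.72,0]],"spin":[0,0,0,0,0,0,0,0,0]}'
python3 -m jog '{"jaw":[28,28,28,28,28,28,28,28,28,28],"slide":[[-0.19,-0.72,0],[-0.19,-0.72,0],[-0.19,-0.72,0],[-0.19,-0.69,0],[-0.15,-0.6,0],[-0.1,-0.4,0],[-0.05,-0.2,0],[-0.03,-0.1,0],[0,0,0],[0,0,0]],"spin":[0,0,0,0,0,0,0,0,0,0]}'
python3 -m jog '{"jaw":[28,28,28,28,28,28,28],"slide":[[0,0,0.4],[0,0,0.6],[0,0,0.5],[0,0,0.3],[0,0,0.08],[0,0,0],[0,0,0]],"spin":[0,0,0,0,0,0,0]}'
```

```text
time_s: 44.65
ee_pos: [583.8, -318.7, 114.7]
ee_rot: [180.0, -0.0, 0.0]
force: [-0.0, 1.6, 5.9]
gripper_width: 32.1
gripper_force: 40.0
time_s: 45.35
ee_pos: [582.8, -318.5, 172.5]
ee_rot: [-179.9, 0.1, 0.0]
force: [0.1, 1.2, -5.9]
gripper_width: 32.0
gripper_force: 40.0
time_s: 46.25
ee_pos: [539.5, -152.5, 173.8]
ee_rot: [-180.0, 0.0, 0.0]
force: [-1.1, 0.3, -5.4]
gripper_width: 32.3
gripper_force: 40.0
time_s: 47.25
ee_pos: [508.1, -30.4, 174.0]
ee_rot: [180.0, -0.0, -0.0]
force: [0.7, -0.5, -4.5]
gripper_width: 32.5
gripper_force: 40.0
time_s: 47.95
ee_pos: [508.5, -30.0, 118.0]
ee_rot: [180.0, -0.1, 0.0]
force: [0.5, -0.1, -5.5]
gripper_width: 32.3
gripper_force: 40.0
```

```bash
python3 -m jog '{"jaw":[28,28,28,28],"slide":[[0,0,0.03],[0,0,0.02],[0,0,0],[0,0,0]],"spin":[0,0,0,0]}'
python3 -m jog '{"jaw":[28,28,28,28],"slide":[[0,0,0.02],[0,0,0.01],[0,0,0],[0,0,0]],"spin":[0,0,0,0]}'
```

```text
time_s: 48.35
ee_pos: [508.2, -29.9, 116.6]
ee_rot: [180.0, -0.1, 0.0]
force: [-1.2, -0.5, -1.3]
gripper_width: 32.1
gripper_force: 40.0
time_s: 48.75
ee_pos: [508.4, -30.0, 116.6]
ee_rot: [180.0, -0.1, 0.0]
force: [-1.3, 0.4, 5.8]
gripper_width: 32.4
gripper_force: 40.0
```

```bash
python3 -m jog '{"jaw":[60,60,60,60,60,60,60,60,60,60],"slide":[[0,0,0],[0,0,0],[0,0,0],[0,0,0],[0,0,-0.3],[0,0,-0.6],[0,0,-0.8],[0,0,-0.8],[0,0,-0.6],[0,0,-0.13]],"spin":[0,0,0,0,0,0,0,0,0,0]}'
python3 -m jog '{"jaw":[60,60,60,60,60,60],"slide":[[-0.05,0.91,0],[-0.05,0.91,0],[-0.05,0.91,0],[-0.05,0.91,0],[-0.05,0.91,0],[-0.02,0.91,0]],"spin":[0,0,0,0,0,0]}'
python3 -m jog '{"jaw":[60,60,60,60,60,60,60,60,60],"slide":[[0,0.91,0],[0,0.91,0],[0,0.91,0],[0,0.91,0],[0,0.91,0],[0,0.94,0],[0,0,0],[0,0,0],[0,0,0]],"spin":[0,0,0,0,0,0,0,0,0]}'
python3 -m jog '{"jaw":[60,60,60,60,60,60,60],"slide":[[0,0,0.6],[0,0,0.7],[0,0,0.7],[0,0,0.6],[0,0,0.4],[0,0,0],[0,0,0]],"spin":[0,0,0,0,0,0,0]}'
python3 -m jog '{"jaw":[30,30,30,30,30,30,30,30],"slide":[[0,0,0],[0,0,0],[0,0,0],[0,0,0],[0,0,0],[0,0,0],[0,0,0],[0,0,0]],"spin":[0,0,0,0,0,0,0,0]}' 40
python3 -m jog '{"jaw":[30,30,30,30,30,30,30],"slide":[[0,0,-0.2],[0,0,-0.5],[0,0,-0.6],[0,0,-0.5],[0,0,-0.2],[0,0,0],[0,0,0]],"spin":[0,0,0,0,0,0,0]}'
```

```text
time_s: 49.75
ee_pos: [509.3, -30.0, 214.9]
ee_rot: [180.0, -0.3, 0.0]
force: [1.0, -0.0, -0.3]
gripper_width: 60.0
gripper_force: 0.0
time_s: 50.35
ee_pos: [499.2, -194.6, 211.5]
ee_rot: [-180.0, 0.1, 0.0]
force: [-0.4, -0.5, -0.0]
gripper_width: 60.0
gripper_force: 0.0
time_s: 51.25
ee_pos: [499.7, -357.5, 211.7]
ee_rot: [-179.9, 0.0, 0.0]
force: [0.3, 0.3, 0.2]
gripper_width: 60.4
gripper_force: 0.0
time_s: 51.95
ee_pos: [500.3, -358.2, 122.8]
ee_rot: [180.0, -0.0, 0.0]
force: [0.2, -0.7, -0.1]
gripper_width: 60.2
gripper_force: 0.0
time_s: 52.75
ee_pos: [500.1, -358.5, 122.7]
ee_rot: [180.0, -0.0, 0.0]
force: [-0.3, 1.5, 4.8]
gripper_width: 33.9
gripper_force: 40.0
time_s: 53.45
ee_pos: [499.1, -358.0, 180.7]
ee_rot: [-179.9, 0.1, 0.0]
force: [-0.6, -0.4, -4.7]
gripper_width: 34.0
gripper_force: 40.0
```

```bash
python3 -m jog '{"jaw":[30,30,30,30,30,30,30,30,30,30],"slide":[[0.05,-0.16,0],[0.11,-0.4,0],[0.17,-0.6,0],[0.2,-0.7,0],[0.2,-0.7,0],[0.2,-0.7,0],[0.2,-0.7,0],[0.2,-0.7,0],[0.2,-0.7,0],[0.2,-0.7,0]],"spin":[0,0,0,0,0,0,0,0,0,0]}'
python3 -m jog '{"jaw":[30,30,30,30,30,30,30,30],"slide":[[0.2,-0.7,0],[0.2,-0.7,0],[0.17,-0.6,0],[0.11,-0.4,0],[0.06,-0.2,0],[0.03,-0.11,0],[0,0,0],[0,0,0]],"spin":[0,0,0,0,0,0,0,0]}'
python3 -m jog '{"jaw":[30,30,30,30,30,30,30],"slide":[[0,0,0.4],[0,0,0.6],[0,0,0.5],[0,0,0.3],[0,0,0.08],[0,0,0],[0,0,0]],"spin":[0,0,0,0,0,0,0]}'
python3 -m jog '{"jaw":[30,30,30,30],"slide":[[0,0,0.03],[0,0,0.02],[0,0,0],[0,0,0]],"spin":[0,0,0,0]}'
```

```text
time_s: 54.45
ee_pos: [551.8, -173.8, 182.1]
ee_rot: [-180.0, 0.0, 0.1]
force: [0.0, -0.8, -5.0]
gripper_width: 33.8
gripper_force: 40.0
time_s: 55.25
ee_pos: [574.6, -95.9, 182.1]
ee_rot: [180.0, 0.0, -0.0]
force: [-0.2, 0.3, -5.8]
gripper_width: 33.9
gripper_force: 40.0
time_s: 55.95
ee_pos: [575.3, -95.5, 126.2]
ee_rot: [180.0, -0.1, 0.0]
force: [-0.8, 0.3, -5.1]
gripper_width: 33.9
gripper_force: 40.0
time_s: 56.35
ee_pos: [575.1, -95.3, 124.7]
ee_rot: [180.0, -0.1, 0.0]
force: [0.4, 0.1, -1.9]
gripper_width: 34.1
gripper_force: 40.0
```

Near contact; one small step more, release, rise, and retreat to the right for a clear top view.

```bash
python3 -m jog '{"jaw":[30,30,30],"slide":[[0,0,0.02],[0,0,0],[0,0,0]],"spin":[0,0,0]}'
python3 -m jog '{"jaw":[60,60,60,60,60,60,60,60,60,60],"slide":[[0,0,0],[0,0,0],[0,0,0],[0,0,0],[0,0,-0.3],[0,0,-0.6],[0,0,-0.8],[0,0,-0.8],[0,0,-0.5],[0,0,0]],"spin":[0,0,0,0,0,0,0,0,0,0]}'
python3 -m jog '{"jaw":[60,60,60,60,60,60,60,60,60,60],"slide":[[-0.6,0.9,0],[-0.6,0.9,0],[-0.6,0.9,0],[-0.6,0.9,0],[-0.6,0.9,0],[-0.6,0.9,0],[-0.6,0.9,0],[-0.6,0.9,0],[-0.6,0.9,0],[0,0,0]],"spin":[0,0,0,0,0,0,0,0,0,0]}'
python3 - <<'E'
from h import *
f=env.grab_frame("top")[:,:,::-1];cv2.imwrite("pics/t9.png",f);o=cv2.imread("pics/top0.png")
A=lambda x:cv2.resize(x[195:290,130:395],(795,285),interpolation=cv2.INTER_CUBIC)
cv2.imwrite("pics/g9.png",np.vstack([A(o),A(f)]))
print("diff right-front",cv2.absdiff(o,f)[315:400,385:470].max())
E
```

```text
time_s: 56.65
ee_pos: [575.3, -95.3, 124.7]
ee_rot: [180.0, -0.1, 0.0]
force: [-0.4, 0.8, 4.3]
gripper_width: 34.1
gripper_force: 40.0
time_s: 57.65
ee_pos: [576.4, -95.6, 216.7]
ee_rot: [179.9, -0.3, 0.0]
force: [0.5, 0.2, -0.7]
gripper_width: 60.1
gripper_force: 0.0
time_s: 58.65
ee_pos: [410.6, -340.7, 212.8]
ee_rot: [180.0, 0.1, -0.2]
force: [0.4, 0.7, -1.2]
gripper_width: 59.9
gripper_force: 0.0
diff right-front 94
```

View pics/g9.png

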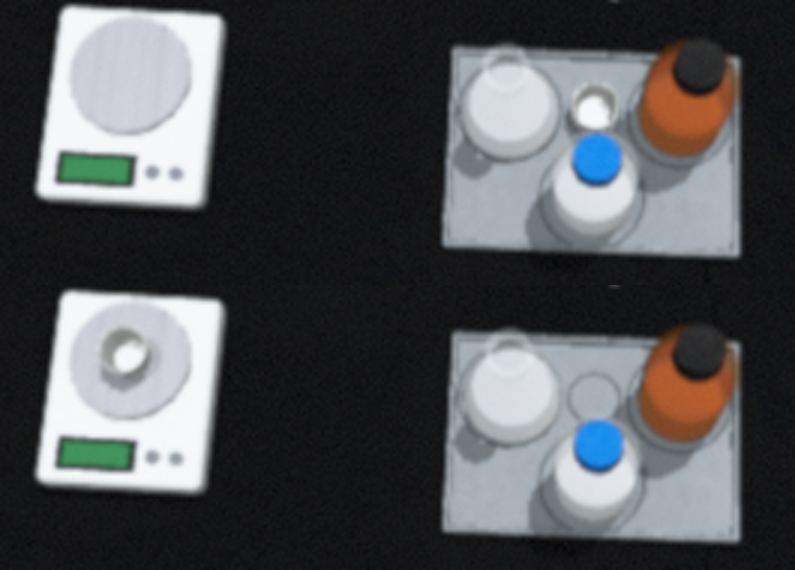

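The before and after views match to about a pixel: blue cap (598,158) then (599,159), amber cap (699,66) both times, flask lip (507,68) then (509,68), with the lower half offset by 285. The cup is on the pan at (125,67), where parallax puts a centred rim. I never went near the bystanders, so I'm handing in.

```bash
python3 -c "
from workcell import env
print(env.job_done())"
```

```text
the job is handed in; nothing more can be done
None
```

I handed the job in at about 59 s of the 144 s: the final top view shows the cup on the balance pan, about 2 mm off centre, and the two bottles and the flask upright on their starting places; the hand-in returned no verdict.

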